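# Reload the specimen shaker, clamp it, bolt it and start it

## Task

Take the finished black mounts out of the shaker's tray and set them upright in the blue dish, and stand every fresh amber mount upright in a tray cell, one to a cell. Once the tray is loaded, press the red clamp lever down until it clicks and stays down by itself, push the bolt all the way across so that it is fully home through the keeper, and last of all press the green start button fully in and let go. Leave the other things on the bench where they are.

Things in the scene. Friction and masses are not known exactly. Their poses are not given: they have to be found in the camera images.
- fresh1: cylindrical resin mount, 30 mm diameter, 25 mm tall, about 30 g, amber-orange resin with a grey stone section: a FRESH mount; origin at the centre of its underside, z up through its top face (stone section showing on top). Stands on the bench at the start; may be absent (3 or 4 of the four are present).
- fresh2: cylindrical resin mount, 30 mm diameter, 25 mm tall, about 30 g, amber-orange resin with a grey stone section: a FRESH mount; origin at the centre of its underside, z up through its top face (stone section showing on top). Stands on the bench at the start; may be absent (3 or 4 of the four are present).
- fresh3: cylindrical resin mount, 30 mm diameter, 25 mm tall, about 30 g, amber-orange resin with a grey stone section: a FRESH mount; origin at the centre of its underside, z up through its top face (stone section showing on top). Stands on the bench at the start; may be absent (3 or 4 of the four are present).
- fresh4: cylindrical resin mount, 30 mm diameter, 25 mm tall, about 30 g, amber-orange resin with a grey stone section: a FRESH mount; origin at the centre of its underside, z up through its top face (stone section showing on top). Stands on the bench at the start; may be absent (3 or 4 of the four are present).
- done1: cylindrical resin mount, 30 mm diameter, 25 mm tall, about 30 g, black resin with a pale stone section: a FINISHED mount; origin at the centre of its underside, z up through its top face (stone section showing on top). Stands in a tray cell of the shaker at the start; may be absent (2 or 3 of the three are present).
- done2: cylindrical resin mount, 30 mm diameter, 25 mm tall, about 30 g, black resin with a pale stone section: a FINISHED mount; origin at the centre of its underside, z up through its top face (stone section showing on top). Stands in a tray cell of the shaker at the start; may be absent (2 or 3 of the three are present).
- done3: cylindrical resin mount, 30 mm diameter, 25 mm tall, about 30 g, black resin with a pale stone section: a FINISHED mount; origin at the centre of its underside, z up through its top face (stone section showing on top). Stands in a tray cell of the shaker at the start; may be absent (2 or 3 of the three are present).
- shaker: white bench shaker with a blue skirt, 180 mm (its x) by 290 mm (its y), fixed, turned up to 15 degrees; origin at the centre of its underside, top face 55 mm up, x to its rear (away from the robot), y to its left. On top: the tray in front (x = -42 mm); behind it (x = +50 mm) a red clamp lever (left) and a barrel bolt with yellow knob (right), in line along y.
- tray (a point): centre of the tray floor: a row of four alike square cells along the shaker's y, centred 69 and 23 mm to either side of this point (46 mm pitch), each 42 by 42 mm inside, floor level with the shaker's top, aluminium walls 8 mm high and 4 mm thick; one mount to a cell.
- lever_pad (a point): centre of the top face of the black press pad (32 mm along shaker x, 34 mm along shaker y) near the free end of the red lever, 95 mm from the hinge. It goes down by about 34 mm from raised (about 126 mm above the bench) to latched (93 mm above the bench, arm level).
- lever (a joint): angle of the red clamp lever in rad: 0 = sprung up (start), 0.36 = fully down against its stop. Hinge at the shaker's x = +50, y = +100 mm, 85 mm above the bench, axis along x. Pressed at the pad it resists with about 5 N at first and springs back up if let go before about 0.28; beyond that it clicks over and stays down by itself at 0.36.
- keeper (a point): centre of the keeper, a square steel eye (opening about 17 by 19 mm, 12 mm thick along shaker y) hanging under the lever's free end. With the lever down the bolt is in line with it.
- bolt_tip (a point): centre of the flat end of the steel bolt (rod of 10 mm diameter along shaker y, 70 mm above the bench). With the lever down the keeper's near face is 14 mm and its far face 26 mm beyond the tip's fully withdrawn position.
- bolt_knob (a point): centre of the top of the bolt's upright knob, 107 mm above the bench; its yellow head is 14 mm in diameter and 14 mm tall, on a 12 mm stem. The guide blocks at either end of the knob's run are 78 mm high above the bench; at the end of its travel the knob is 32 mm short of the lowered lever's end.
- bolt (a joint): travel of the bolt in m towards the lever (shaker +y): 0 = withdrawn, 0.040 = against its stop, tip right through the keeper. It starts at 0 to 0.007, slides with about 2.5 N friction and stays where it is left.
- start_top (a point): centre of the top of the green start button, 24 mm in diameter; pressed straight down.
- start (a joint): travel of the start button in m: 0 = out, 0.006 = fully pressed (about 5 N); springs back out.
- dish: blue open dish for finished mounts, outside 90 mm (its x) by 130 mm (its y) and 18 mm high, walls and floor 5 mm thick, fixed to the bench; origin at the centre of its underside. Empty at the start; three mounts fit in a row along its y, 38 mm apart.
- beaker: bystander: glass beaker, 56 mm diameter, 70 mm tall; origin at the centre of its underside. Leave alone.
- jar: bystander: closed jar with white cap, 52 mm diameter, 70 mm tall; origin at the centre of its underside. Leave alone.
- loupe: bystander: black eye loupe, 40 mm diameter, 30 mm tall; origin at the centre of its underside. Leave alone.
- slidebox: bystander: green slide box, 50 by 85 mm (x, y), 34 mm tall; origin at the centre of its underside. Leave alone.
- bar_weight: bystander: brass weight with a neck, 36 mm diameter, 50 mm tall; origin at the centre of its underside. Leave alone.
Things that resemble listed ones, but are neither listed nor needed, are in the scene too. Leave any pink look-alike of the done3 alone.

How it is judged:
On the way, in this order (a step that is already met when the one before it is completed fails the run):
1. every fresh mount stands in a tray cell and every finished one in the dish, with the lever still up and the bolt still withdrawn (x of fresh1 in the frame of shaker between -0.053 and -0.031 m and y of fresh1 in the frame of shaker between -0.09 and 0.09 m and z of fresh1 in the frame of shaker between 0.05 and 0.059 m and angle between each of fresh1, fresh2, fresh3, fresh4, done1, done2, done3's own z axis and vertical below 0.12 rad and x of fresh2 in the frame of shaker between -0.053 and -0.031 m and y of fresh2 in the frame of shaker between -0.09 and 0.09 m and z of fresh2 in the frame of shaker between 0.05 and 0.059 m and x of fresh3 in the frame of shaker between -0.053 and -0.031 m and y of fresh3 in the frame of shaker between -0.09 and 0.09 m and z of fresh3 in the frame of shaker between 0.05 and 0.059 m and x of fresh4 in the frame of shaker between -0.053 and -0.031 m and y of fresh4 in the frame of shaker between -0.09 and 0.09 m and z of fresh4 in the frame of shaker between 0.05 and 0.059 m and x of done1 in the frame of dish between -0.032 and 0.032 m and y of done1 in the frame of dish between -0.052 and 0.052 m and height (world z) of each of done1, done2, done3 below 0.011 m and x of done2 in the frame of dish between -0.032 and 0.032 m and y of done2 in the frame of dish between -0.052 and 0.052 m and x of done3 in the frame of dish between -0.032 and 0.032 m and y of done3 in the frame of dish between -0.052 and 0.052 m and linear speed of each of fresh1, fresh2, fresh3, fresh4, done1, done2, done3 below 0.02 m/s and value of joint lever below 0.1 rad and value of joint bolt below 0.012 m), for 0.2 s.
2. the lever is latched down by itself, untouched, with the bolt still withdrawn (value of joint lever above 0.33 rad and value of joint bolt below 0.014 m and contact force between the fingers and lever below 0.1 N), for 0.3 s.
3. the bolt is fully home through the keeper of the latched lever (value of joint lever above 0.33 rad and value of joint bolt above 0.036 m), for 0.2 s.
4. the start button is pressed in (all of step 3 and value of joint start above 0.0045 m), for 0.05 s.
At the end, for the whole second after the job is handed in: every fresh mount stands upright on the floor of a tray cell and every finished one upright inside the dish, at rest; the lever is down (over 0.33 rad), the bolt has travelled over 36 mm through the keeper, and the start button has come out again (all of step 3 and x of fresh1 in the frame of shaker between -0.053 and -0.031 m and y of fresh1 in the frame of shaker between -0.09 and 0.09 m and z of fresh1 in the frame of shaker between 0.05 and 0.059 m and angle between each of fresh1, fresh2, fresh3, fresh4, done1, done2, done3's own z axis and vertical below 0.12 rad and x of fresh2 in the frame of shaker between -0.053 and -0.031 m and y of fresh2 in the frame of shaker between -0.09 and 0.09 m and z of fresh2 in the frame of shaker between 0.05 and 0.059 m and x of fresh3 in the frame of shaker between -0.053 and -0.031 m and y of fresh3 in the frame of shaker between -0.09 and 0.09 m and z of fresh3 in the frame of shaker between 0.05 and 0.059 m and x of fresh4 in the frame of shaker between -0.053 and -0.031 m and y of fresh4 in the frame of shaker between -0.09 and 0.09 m and z of fresh4 in the frame of shaker between 0.05 and 0.059 m and x of done1 in the frame of dish between -0.032 and 0.032 m and y of done1 in the frame of dish between -0.052 and 0.052 m and height (world z) of each of done1, done2, done3 below 0.011 m and x of done2 in the frame of dish between -0.032 and 0.032 m and y of done2 in the frame of dish between -0.052 and 0.052 m and x of done3 in the frame of dish between -0.032 and 0.032 m and y of done3 in the frame of dish between -0.052 and 0.052 m and linear speed of each of fresh1, fresh2, fresh3, fresh4, done1, done2, done3 below 0.02 m/s and value of joint start below 0.002 m); the robot touches nothing.
It fails at once if a bystander on the bench is displaced by more than 4 cm (distance of any of beaker, jar, loupe, slidebox, bar_weight from where it was at the start of the episode above 0.04 m).
Of fresh1, fresh2, fresh3, fresh4 only 3 to 4 are there at a start; the rules pass over those that are not, and their reading is None.
Of done1, done2, done3 only 2 to 3 are there at a start; the rules pass over those that are not, and their reading is None.
At some moment in a run one of fresh1, fresh2, fresh3, fresh4 may be knocked a few centimetres aside while the robot is not near it.
Once in a run the grip may slacken for a moment while it holds something.
It also fails if it takes over 210 s, if anything falls off the work surface, if the arm or the gripper's body presses on something with over 40 N, if the wrist force passes 120 N, or if a joint passes its speed limit or range.

## Robot

A 7-joint arm with a two-finger parallel gripper is mounted at the origin on the work surface. World frame = base frame: x ahead of the robot, y to its left, z up, the work surface at z = 0. Lengths are in m, angles in rad, forces in N, time in s.
With the tool pointing down it reaches from about 0.35 to 0.9 m from the base axis. Payload 19.9 kg.
Tool frame: the origin (TCP) lies at the very end of the fingers, on their centre line; the grasp point (between the pads) lies r.grasp_offset behind it (r.grasp_offset is the distance from the TCP to the grasp point, in m); z points along the fingers, y is the line along which they close (so a half turn about z gives the same grasp; the last joint's range is limited). The gripper opens to 94 mm and grips with 3 to 60 N. Pads are 16 mm wide; open, the fingers measure 119 mm over their backs; the gripper's body (75 mm by 177 mm) begins 78 mm behind the grasp point.
Start: joints at [1.183, 0.417, -0.01, 1.614, 0.005, 1.111, -0.053], TCP at [0.212, -0.588, 0.205] pointing down, gripper open.
Joint ranges: [-2.81, 2.81], [-0.39, 2.02], [-1.27, 1.25], [0.06, 2.57], [-1.19, 4.33], [0.19, 2], [-2.82, 2.82]. Speed limits (rad/s): [1.89, 1.89, 2.39, 2.39, 3.01, 3.01, 3.01].

## Interface

Orientations are given as [roll, pitch, yaw] about the fixed x, y, z axes, in that order (R = Rz(yaw) Ry(pitch) Rx(roll)).
In Python, from cell import r gives the robot as it stands. Calls block until the motion is done:
- r.move_ptp(position, orientation): joint-space move of the TCP to a pose.
- r.move_straight(position, frame=None, velocity=0.15, guard=None): straight line of the TCP; frame=None keeps the orientation; velocity is the mean speed in m/s. With guard (N) it stops when the force on the tool has changed by that much, and returns True; else False.
- r.movej(angles): joint-space move.
- r.grip(opening, newtons=None): finger opening in m; newtons is the grip in N (None keeps the last); returns when the fingers have stopped.
- r.dwell(seconds).
- r.solve_ik(position, orientation): joint angles nearest the present ones, or None.
- r.snapshot(name): name is "scene" or "top" or "wrist"; returns the picture (420x560x3 uint8, blue, green, red); there is no depth.
- r.camera_model(name): a dict with "fx", "fy", "cx", "cy" (pixels), "R" (3x3) and "t" (3): a world point X has camera coordinates R X + t. Camera axes: x right, y down, z forward; pixel columns grow to the right and rows downward; lengths in m; the calibration is good to about 2 mm. A picture is of the moment at which its call begins: read the wrist's pose just before it. camera_model takes no time and is no camera call; for the wrist camera it gives the pose at the moment of the call.
A pose or a line that the arm cannot do raises r.PlanningError and nothing moves.
- r.close_job(): hands the job in; it is judged then, once.
Readings, each from a call of its own:
- r.get_t(): time.
- r.get_qpos(): joint angles.
- r.get_dq(): joint speeds.
- r.get_tau(): joint torques, N m.
- r.get_position(): TCP position.
- r.get_tcp_rot(): TCP orientation.
- r.get_ft_force(): force on the tool from outside, world axes, zero at the start.
- r.get_ft_torque(): the same for the moment, N m.
- r.get_opening(): finger opening in m.
- r.get_grip_force(): force on a finger pad.
Only numpy, scipy, OpenCV 4.12 (cv2) and the standard library are available. Lean on these libraries where they do the work, as an engineer would, in place of code of your own. Each camera call takes 0.05 s, during which the arm holds its last target. There are 200 camera calls.

## Working session

There is one attempt and no reset: what is moved stays moved. The work goes in short steps, each a Python script; the robot and the scene stay as the last script left them, time stands still between calls to the robot, and variables do not carry over. Pictures are saved under pics/ and viewed, at most 14 in all, crops included, and the job is handed in when it is done.

```bash
ls; mkdir -p pics; python3 - <<'E'
from cell import r
import cv2,numpy as np
for n in("scene","top"):
    cv2.imwrite(f"pics/{n}0.png",r.snapshot(n)); m=r.camera_model(n); print(n,m)
print(r.grasp_offset,r.get_t(),r.get_tcp_rot(),r.get_opening())
E
```

```text
pics
scene {'fx': 385.4814407551895, 'fy': 385.4814407551895, 'cx': 286.51065232632243, 'cy': 210.7872847022161, 'R': array([[-0.00485415,  0.99994558,  0.00923471],
       [ 0.77462816,  0.0096002 , -0.63234409],
       [-0.63239834,  0.00408397, -0.7746326 ]]), 't': array([ 0.06931611, -0.34268618,  1.3044468 ])}
top {'fx': 486.29631451742017, 'fy': 486.29631451742017, 'cx': 281.75887804815284, 'cy': 209.16308925957478, 'R': array([[ 5.45216199e-03, -9.99985110e-01,  2.31438890e-04],
       [-9.89849249e-01, -5.42976768e-03, -1.42017539e-01],
       [ 1.42016681e-01,  5.45213015e-04, -9.89864114e-01]]), 't': array([-0.04871292,  0.54122089,  1.39436686])}
0.0188 0.1 [-3.14047776e+00  7.82656392e-05  3.45811306e-01] 0.09392439324987252
```

View pics/scene0.png

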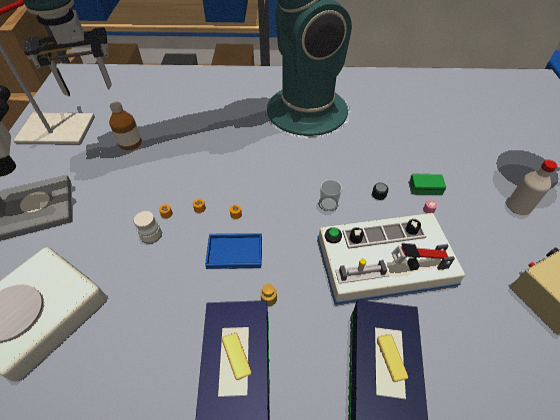

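View pics/top0.png

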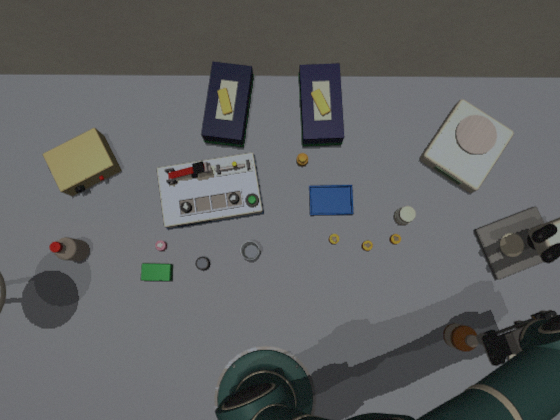

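The scene shows three fresh mounts, at top-view pixels (334,239), (367,246) and (395,239). Two black mounts sit in the end cells, (186,207) and (234,198). The dish is at (331,200) and the start button at (252,201). The lever is at (190,172), the yellow knob at (235,165), and the pink decoy at (161,245).

```bash
cat > h.py <<'E'
import cv2,numpy as np
from cell import r
def ray(m,uv):
    d=m["R"].T@np.array([(uv[0]-m["cx"])/m["fx"],(uv[1]-m["cy"])/m["fy"],1.])
    return -m["R"].T@m["t"],d/np.linalg.norm(d)
def plane(m,uv,z):
    o,d=ray(m,uv); return o+d*(z-o[2])/d[2]
def tri(*obs):
    A=np.zeros((3,3));b=np.zeros(3);R=[ray(m,uv) for m,uv in obs]
    for o,d in R: P=np.eye(3)-np.outer(d,d);A+=P;b+=P@o
    X=np.linalg.solve(A,b)
    return X,max(np.linalg.norm((np.eye(3)-np.outer(d,d))@(X-o)) for o,d in R)
def proj(m,X):
    c=m["R"]@X+m["t"]; return np.array([m["fx"]*c[0]/c[2]+m["cx"],m["fy"]*c[1]/c[2]+m["cy"]])
RNG=dict(amber=((8,130,90),(24,255,255)),yellow=((22,130,110),(34,255,255)),green=((55,110,50),(85,255,255)),
 blue=((105,150,60),(125,255,255)),red=((0,150,80),(6,255,255)),pink=((165,60,120),(179,200,255)))
def mask(img,c):
    return cv2.inRange(cv2.cvtColor(img,cv2.COLOR_BGR2HSV),*map(np.array,RNG[c]))
def blobs(img,c,amin=15,amax=1e9):
    cs,_=cv2.findContours(mask(img,c),cv2.RETR_EXTERNAL,cv2.CHAIN_APPROX_NONE)
    out=[]
    for k in cs:
        a=cv2.contourArea(k)
        if amin<a<amax: (u,v),s,g=cv2.minAreaRect(k); out.append((round(u,1),round(v,1),round(a),tuple(np.round(s,1)),round(g,1)))
    return out
E
python3 - <<'E'
from h import *
for n in("scene","top"):
    im=cv2.imread(f"pics/{n}0.png");m=r.camera_model(n)
    for c in RNG:
        for b in blobs(im,c,12,2500): print(n,c,b,np.round(plane(m,b[:2],0.02),3)[:2])
E
```

```text
scene amber (387.5, 360.8, 106, (np.float64(49.6), np.float64(14.4)), 53.6) [0.838 0.133]
scene amber (236.3, 355.8, 32, (np.float64(44.3), np.float64(16.8)), 70.9) [ 0.831 -0.165]
scene amber (268.5, 292.5, 192, (np.float64(17.0), np.float64(15.0)), 90.0) [ 0.693 -0.106]
scene amber (235.0, 211.5, 90, (np.float64(13.0), np.float64(10.0)), 90.0) [ 0.464 -0.2  ]
scene amber (165.0, 210.5, 122, (np.float64(13.0), np.float64(12.0)), 90.0) [ 0.462 -0.381]
scene amber (198.3, 205.4, 111, (np.float64(13.4), np.float64(10.5)), 81.9) [ 0.444 -0.298]
scene amber (120.7, 119.0, 242, (np.float64(15.0), np.float64(22.9)), 79.7) [ 0.088 -0.599]
scene amber (18.2, 96.6, 116, (np.float64(20.1), np.float64(7.8)), 3.4) [-0.027 -0.976]
scene amber (13.9, 18.7, 261, (np.float64(10.3), np.float64(35.4)), 40.6) [-0.593 -1.246]
scene yellow (392.2, 357.4, 624, (np.float64(48.3), np.float64(15.1)), 69.0) [0.832 0.144]
scene yellow (236.2, 355.7, 147, (np.float64(44.4), np.float64(16.5)), 70.3) [ 0.831 -0.165]
scene yellow (362.5, 261.5, 22, (np.float64(5.0), np.float64(5.0)), 90.0) [0.611 0.112]
scene gree
[... 1391 characters left out ...]
9 -0.298]
top yellow (395.5, 238.5, 54, (np.float64(8.5), np.float64(8.5)), 45.0) [ 0.458 -0.383]
top yellow (333.8, 238.2, 60, (np.float64(8.5), np.float64(9.2)), 45.0) [ 0.458 -0.2  ]
top green (155.5, 272.0, 447, (np.float64(16.0), np.float64(29.0)), 90.0) [0.356 0.323]
top green (251.5, 199.5, 39, (np.float64(7.0), np.float64(7.0)), 90.0) [0.573 0.045]
top blue (331.0, 199.5, 1164, (np.float64(29.0), np.float64(42.0)), 90.0) [ 0.574 -0.193]
top red (55.0, 246.5, 72, (np.float64(9.0), np.float64(10.0)), 90.0) [0.429 0.623]
top red (180.5, 172.5, 122, (np.float64(6.5), np.float64(24.5)), 76.0) [0.654 0.26 ]
top pink (160.0, 245.0, 18, (np.float64(8.0), np.float64(8.0)), 90.0) [0.435 0.313]
```

```bash
python3 - <<'E'
from h import *
import json
P=dict(s1=(0.58,0.12,0.34),s2=(0.58,0.20,0.34),f1=(0.50,-0.24,0.34),f2=(0.50,-0.32,0.34))
mods={}
for k,p in P.items():
    try: r.move_ptp(list(p),[np.pi,0,0])
    except r.PlanningError as e: print(k,e);continue
    r.dwell(0.3)
    m=r.camera_model("wrist"); im=r.snapshot("wrist"); cv2.imwrite(f"pics/{k}.png",im)
    mods[k]={a:np.asarray(b).tolist() for a,b in m.items()}
    print(k,r.get_position(),r.get_t(),np.round(-m["R"].T@m["t"],3))
print(m["fx"],np.round(m["R"],2))
json.dump(mods,open("mods.json","w"))
a=np.hstack([cv2.imread("pics/s1.png"),cv2.imread("pics/f1.png")])
cv2.imwrite("pics/a.png",cv2.resize(a,(800,300)))
E
```

```text
s1 [0.58002006 0.11991712 0.33999356] 3.3 [0.659 0.119 0.52 ]
s2 [0.58023667 0.19921887 0.34009136] 4.0667 [0.66  0.199 0.52 ]
f1 [ 0.50014734 -0.23966901  0.3399641 ] 6.0583 [ 0.58 -0.24  0.52]
f2 [ 0.50015563 -0.31942822  0.34024862] 6.825 [ 0.579 -0.32   0.52 ]
375.4007950890429 [[ 0.   -1.    0.  ]
 [-0.96 -0.    0.27]
 [-0.27 -0.   -0.96]]
```

View pics/s1.png

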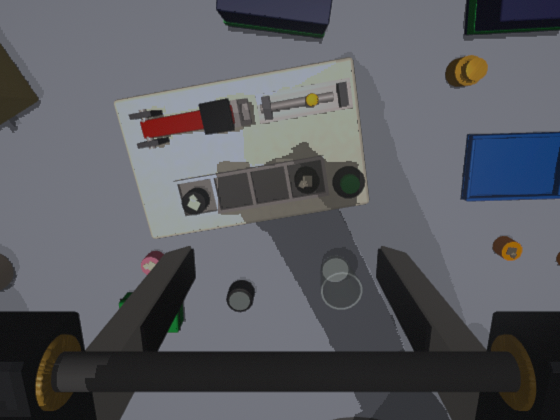

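View pics/f1.png

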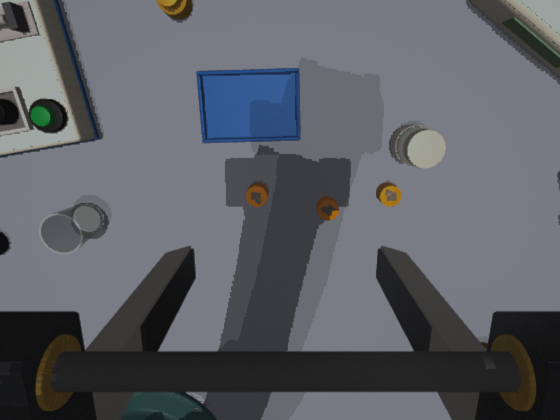

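s1 shows the shaker with top corners near (115,100), (352,58), (368,203) and (152,238). The mounts are at (195,201) and (306,180), the knob at (312,100), the pad at (217,117) and the button at (348,182). f1 shows the fresh mounts at (257,195), (328,208) and (390,195), and the dish corners at (198,70)–(300,142).

```bash
python3 - <<'E'
from h import *
import json
M={k:{a:np.array(b) for a,b in v.items()} for k,v in json.load(open("mods.json")).items()}
I={k:cv2.imread(f"pics/{k}.png") for k in M}
G={k:cv2.cvtColor(I[k],cv2.COLOR_BGR2GRAY) for k in I}
# shaker corners
c1=np.float32([[115,100],[352,58],[368,203],[152,238]])
def sub(k,p,w=5): return cv2.cornerSubPix(G[k],np.float32(p).reshape(-1,1,2),(w,w),(-1,-1),(3,50,.01)).reshape(-1,2)
a=sub("s1",c1); b=sub("s2",[proj(M["s2"],plane(M["s1"],p,.055)) for p in a])
C=[]
for p,q in zip(a,b):
    X,e=tri((M["s1"],p),(M["s2"],q)); C.append((plane(M["s1"],p,.055)+plane(M["s2"],q,.055))/2); print("corner",np.round(p,1),np.round(X,4),round(e,4),np.round(C[-1][:2],4))
C=np.array(C)
print("sizes",[round(float(np.linalg.norm(C[i]-C[(i+1)%4])),4) for i in range(4)])
d=(C[0]-C[1])+(C[3]-C[2]); print("centre",C.mean(0),"yaw",np.arctan2(-d[0],d[1]))
for c,ks,zs in(("green",("s1","s2"),.07),("yellow",("s1","s2"),.107),("amber",("f1","f2"),.025),("red",("s1","s2"),.1)):
    for x in ks: print(c,x,[(v[:3],np.round(plane(M[x],v[:2],zs)[:2],4)) for v in blobs(I[x],c,20,3000)])
# dish outer rectangle
for x in("f1","f2"):
    bb=max(blobs(I[x],"blue",2000),key=lambda v:v[2]);
    cs,_=cv2.findContours(mask(I[x],"blue"),0,1);k=max(cs,key=cv2.contourArea)
    q=cv2.approxPolyDP(cv2.convexHull(k),8,True).reshape(-1,2); P=np.array([plane(M[x],p,.018)[:2] for p in q]); print(x,q.tolist(),np.round(P,4).tolist())
v=np.vstack([np.hstack([I["s1"][50:230,100:380],I["s2"][40:220,200:480]])])
cv2.imwrite("pics/b.png",cv2.resize(v,(800,257),interpolation=2))
v=np.vstack([cv2.resize(I["s1"][150:225,160:380],(800,273),interpolation=2),cv2.resize(I["f1"][160:235,220:440],(800,273),interpolation=2)])
cv2.imwrite("pics/c.png",v)
E
```

```text
corner [113.5 101.4] [0.6605 0.3253 0.0522] 0.0 [0.6605 0.3243]
corner [351.4  57.6] [0.7092 0.0429 0.052 ] 0.0 [0.7089 0.0437]
corner [368.  201.6] [0.5362 0.0131 0.0515] 0.0001 [0.5371 0.0142]
corner [153.8 238.1] [0.4831 0.2978 0.0414] 0.0005 [0.4881 0.2939]
sizes [0.2847, 0.1743, 0.2839, 0.175]
centre [0.59864429 0.1690268  0.055     ] yaw 0.17223018324126105
green s1 [((175.7, 324.1, 88), array([0.3684, 0.2693]))]
green s2 [((202.5, 317.0, 1566), array([0.3798, 0.3115])), ((415.6, 184.2, 244), array([0.5632, 0.0397]))]
yellow s1 [((311.5, 99.5, 98), array([0.6622, 0.092 ])), ((467.5, 69.5, 22), array([ 0.6919, -0.0685]))]
yellow s2 [((386.3, 99.2, 94), array([0.6626, 0.0922]))]
amber f1 [((37.5, 388.5, 29), array([0.1427, 0.1532])), ((333.4, 214.4, 48), array([ 0.4314, -0.3058])), ((256.0, 196.0, 322), array([ 0.4573, -0.1999])), ((390.0, 195.5, 332), array([ 0.4582, -0.3816])), ((171.5, 7.0, 206), array([ 0.6883, -0.1043]))]
amber f2 [((197.8, 195.8, 334), array([ 0.4575, -0.2008])), ((102.5, 7.0, 190), array([ 0.6883, -0.1021]))]
red s1 [((171.5, 124.4, 974), array([0.6362, 0.2439]))]
red s2 [((48.8, 126.8, 72), array([0.6343, 0.4575])), ((244.6, 124.3, 1042), array([0.6366, 0.2432]))]
f1 [[298, 69], [298, 139], [203, 141], [197, 72]] [[0.6198, -0.2555], [0.533, -0.2563], [0.5303, -0.1309], [0.6161, -0.1284]]
f2 [[235, 69], [239, 139], [143, 141], [134, 72]] [[0.6198, -0.2562], [0.533, -0.2584], [0.5302, -0.1314], [0.6161, -0.1289]]
```

View pics/c.png

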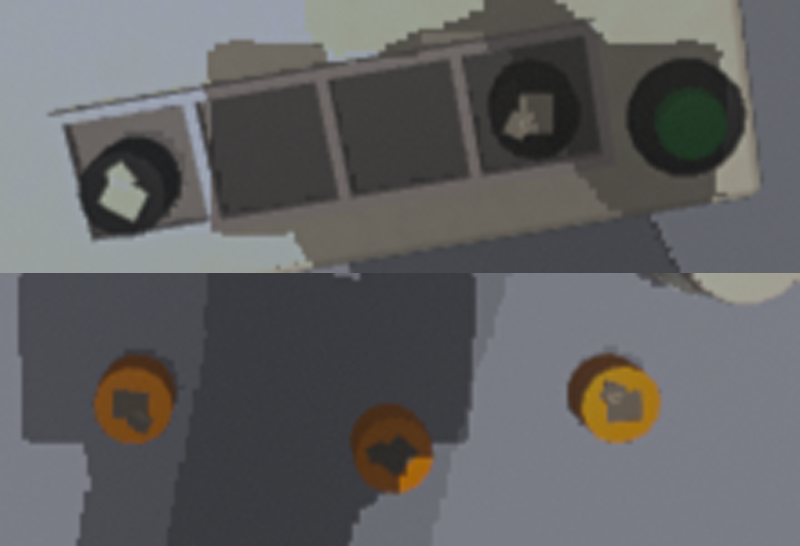

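The crop shows finished mounts in the two end cells, with the middle cells empty and three ambers on the bench. Next I'll fit circles to the mount tops and check the shaker frame by overlaying it.

```bash
cat >> h.py <<'E'
def S(x,y,z=0.,c=(0.5986,0.169),w=0.172):
    return np.array([c[0]+x*np.cos(w)-y*np.sin(w),c[1]+x*np.sin(w)+y*np.cos(w),z])
def top_circle(img,m,guess,z,w=24,dark=False):
    """top disc of a mount near world guess (height z): Hough circle at the known radius; returns px centre"""
    u,v=proj(m,np.array([guess[0],guess[1],z])); rad=.015*m["fx"]/(m["R"]@np.array([guess[0],guess[1],z])+m["t"])[2]
    x0,y0=max(int(u-w),0),max(int(v-w),0); s=4
    g=img[y0:int(v+w),x0:int(u+w)]; g=cv2.cvtColor(g,cv2.COLOR_BGR2GRAY) if dark else cv2.cvtColor(g,cv2.COLOR_BGR2HSV)[:,:,2 if dark else 1]
    g=cv2.GaussianBlur(cv2.resize(cv2.normalize(g,None,0,255,32),None,fx=s,fy=s,interpolation=2),(0,0),3)
    c=cv2.HoughCircles(g,cv2.HOUGH_GRADIENT,1,20,param1=60,param2=8,minRadius=int(rad*s*.93),maxRadius=int(rad*s*1.07)+1)
    return None if c is None else [(x/s+x0-.37,y/s+y0-.37,q/s) for x,y,q in c[0][:3]]
E
python3 - <<'E'
from h import *
import json
M={k:{a:np.array(b) for a,b in v.items()} for k,v in json.load(open("mods.json")).items()}
I={k:cv2.imread(f"pics/{k}.png") for k in M}
out={}
def show(name,ks,gs,z,dark):
    for g in gs:
        p=[]
        for k in ks:
            c=top_circle(I[k],M[k],g,z,dark=dark); print(k,np.round(g,3),np.round(c,1).tolist(),np.round(plane(M[k],c[0][:2],z)[:2],4)); p.append((M[k],c[0][:2]))
            if k==ks[0]: out.setdefault(k,[]).append(c[0])
        X,e=tri(*p); print("  tri",np.round(X,4),round(e,4))
show("done",("s1","s2"),[S(-.042,y)[:2] for y in(.069,-.069)],.08,True)
show("fresh",("f1","f2"),[(.457,-.2),(.437,-.298),(.458,-.3816)],.025,False)
def crop(k,x0,y0,x1,y1,sq):
    f=800/(x1-x0); im=cv2.resize(I[k][y0:y1,x0:x1],None,fx=f,fy=f,interpolation=2)
    t=lambda p:tuple(int(v) for v in((p[0]+.5-x0)*f,(p[1]+.5-y0)*f))
    for q in sq: cv2.polylines(im,[np.array([t(proj(M[k],X)) for X in q])],len(q)>1,(0,255,0),1)
    for c in out[k]: cv2.circle(im,t(c),int(c[2]*f),(255,0,255),1)
    return im
sq=[[S(-.042+a*.021,y+b*.021,.063) for a,b in((1,1),(1,-1),(-1,-1),(-1,1))] for y in(-.069,-.023,.023,.069)]
sq+=[[S(a*.09,b*.145,.055) for a,b in((1,1),(1,-1),(-1,-1),(-1,1))],[S(.05+a*.016,.005+b*.017,.126) for a,b in((1,1),(1,-1),(-1,-1),(-1,1))]]
cv2.imwrite("pics/d.png",np.vstack([crop("s1",105,45,385,245,sq)]))
cv2.imwrite("pics/e.png",crop("f1",220,160,440,235,[]))
E
```

```text
s1 [0.545 0.23 ] [[197.3000030517578, 199.3000030517578, 12.199999809265137], [203.3000030517578, 188.3000030517578, 11.699999809265137], [193.3000030517578, 203.0, 12.199999809265137]] [0.5467 0.2261]
s2 [0.545 0.23 ] [[258.5, 203.0, 11.899999618530273]] [0.5423 0.2314]
  tri [0.537  0.2334 0.0513] 0.0023
s1 [0.569 0.094] [[307.0, 178.8000030517578, 13.399999618530273], [295.5, 169.5, 11.600000381469727], [297.0, 177.0, 11.699999809265137]] [0.5719 0.0939]
s2 [0.569 0.094] [[372.29998779296875, 179.8000030517578, 13.399999618530273], [376.29998779296875, 188.3000030517578, 12.0], [374.0, 174.5, 13.399999618530273]] [0.5708 0.0953]
  tri [0.5697 0.0934 0.0718] 0.0005
f1 [ 0.457 -0.2  ] [[256.0, 195.8000030517578, 10.399999618530273], [237.3000030517578, 207.3000030517578, 11.800000190734863]] [ 0.4577 -0.1999]
f2 [ 0.457 -0.2  ] [[197.8000030517578, 195.3000030517578, 11.0], [210.5, 174.8000030517578, 10.600000381469727]] [ 0.4583 -0.2008]
  tri [ 0.4566 -0.1995  0.0196] 0.0003
f1 [ 0.437 -0.298] [[327.79998779296875, 208.8000030517578, 11.0], [341.0, 218.8000030517578, 11.600000381469727], [342.5, 192.0, 11.199999809265137]] [ 0.4394 -0.2978]
f2 [ 0.437 -0.298] [[269.79998779296875, 209.5, 10.5], [276.0, 205.0, 11.600000381469727], [266.79998779296875, 215.8000030517578, 11.600000381469727]] [ 0.4383 -0.2982]
  tri [ 0.4381 -0.2981  0.0222] 0.0006
f1 [ 0.458 -0.382] [[386.5, 193.0, 10.699999809265137], [390.5, 196.5, 11.0]] [ 0.4616 -0.3766]
f2 [ 0.458 -0.382] [[331.29998779296875, 194.8000030517578, 11.0]] [ 0.4591 -0.3818]
  tri [ 0.4523 -0.386  -0.0087] 0.0013
```

View pics/d.png

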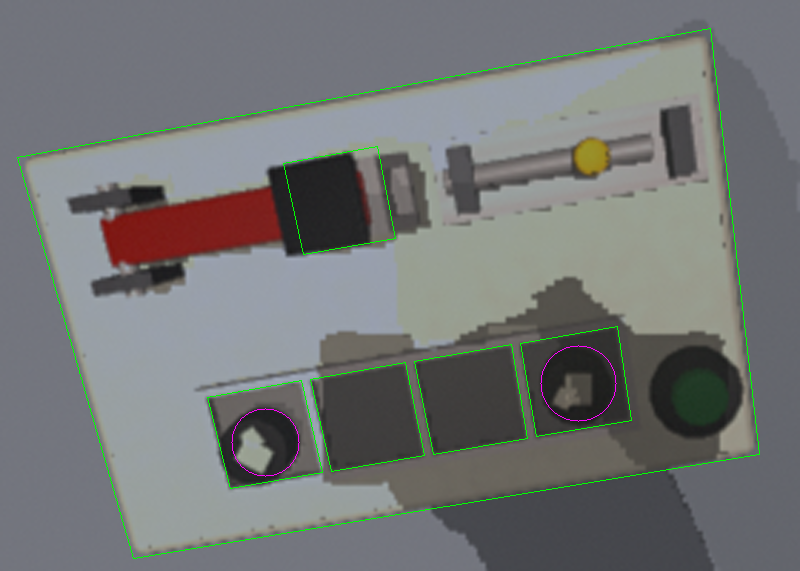

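View pics/e.png

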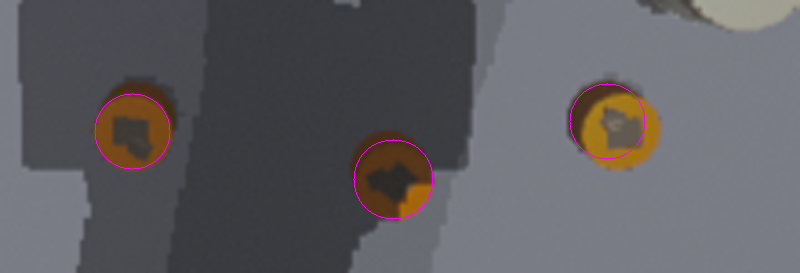

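The overlay matches the shaker edges and cells to about 1 mm, with tray heights around 0.07–0.08 against 0.08 nominal. The circles are good for four mounts. For the third amber I'll use the candidate at (390.5,196.5), which agrees with f2. I'll move the finished mounts first.

```bash
cat >> h.py <<'E'
H=.2; GO=.010; SW=.172
DISH=np.array([.575,-.193]); DW=.025
def dish(y): return DISH+y*np.array([-np.sin(DW),np.cos(DW)])
def ori(w):
    """tool down, closing along the x axis of a frame with yaw w; half turn with the roomier last joint"""
    return min(([np.pi,0,w+s*np.pi/2] for s in(1,-1)),key=lambda o:(lambda q:9 if q is None else abs(q[6]))(r.solve_ik(list(ori.p),o)))
def hover(x,y,w,z=H):
    ori.p=(x,y,z); r.move_ptp([x,y,z],ori(w))
def pick(x,y,zb,w):
    hover(x,y,w); r.grip(.055)
    hit=r.move_straight([x,y,zb+GO],velocity=.12,guard=12)
    r.grip(.015,30); op=r.get_opening()
    r.move_straight([x,y,H],velocity=.15)
    print("pick",np.round((x,y),3),"hit",hit,"open",round(op,4),"after",round(r.get_opening(),4),"F",round(r.get_grip_force(),1),"t",round(r.get_t(),1))
    return .025<r.get_opening()<.035
def place(x,y,zb,w):
    hover(x,y,w); print(" carried open",round(r.get_opening(),4))
    r.move_straight([x,y,zb+GO+.02],velocity=.12)
    hit=r.move_straight([x,y,zb+GO-.003],velocity=.04,guard=4); z=r.get_position()[2]
    r.grip(.042); r.move_straight([x,y,H],velocity=.15)
    print(" placed hit",hit,"z",round(z,4),"(want",zb+GO,") t",round(r.get_t(),1))
E
python3 - <<'E'
from h import *
print(pick(.543,.231,.055,SW)); place(*dish(.03),.005,DW)
print(r.get_qpos()[6])
m=r.camera_model("wrist");cv2.imwrite("pics/p1.png",r.snapshot("wrist"))
E
```

```text
pick [0.543 0.231] hit False open 0.029 after 0.0294 F 30.0 t 12.5
True
 carried open 0.0293
 placed hit True z 0.0144 (want 0.015 ) t 17.8
-0.22417661399123245
```

View pics/p1.png

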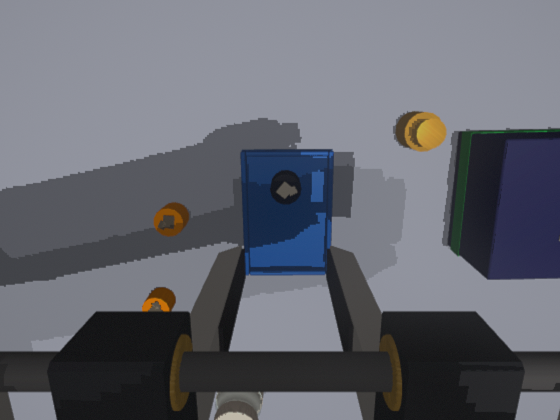

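The picture shows the first finished mount upright in the dish at (286,187). Next come the second finished mount and the first amber, with a nadir look before the pick.

```bash
cat >> h.py <<'E'
def look(x,y,tag,z=.25):
    """wrist camera right above (x,y); nearest amber mount at its top height .025"""
    r.move_ptp([x-.079,y,z],[np.pi,0,0]); r.dwell(.25)
    m=r.camera_model("wrist"); im=r.snapshot("wrist"); cv2.imwrite(f"pics/{tag}.png",im)
    k=cv2.inRange(cv2.cvtColor(im,cv2.COLOR_BGR2HSV),np.array((5,120,40)),np.array((28,255,255)))
    cs,_=cv2.findContours(k,0,1); res=[]
    for c in cs:
        if cv2.contourArea(c)<150: continue
        p,q=cv2.minEnclosingCircle(c); X=plane(m,p,.025); res.append((np.hypot(X[0]-x,X[1]-y),X[:2],q*((m["R"]@X+m["t"])[2])/m["fx"]))
    res.sort(key=lambda a:a[0])
    for a in res: print("look",tag,np.round(a[1],4),"r",round(a[2],4))
    return res
E
python3 - <<'E'
from h import *
if pick(.5714,.0945,.055,SW):
    place(*dish(-.03),.005,DW)
    L=look(.458,-.200,"l1")
    if L and L[0][0]<.012 and .0135<L[0][2]<.018:
        if pick(*L[0][1],0,SW): place(*S(-.042,-.069)[:2],.055,SW)
    cv2.imwrite("pics/p2.png",r.snapshot("wrist"))
E
```

```text
pick [0.571 0.094] hit False open 0.0294 after 0.0289 F 30.0 t 22.1
 carried open 0.0292
 placed hit True z 0.0143 (want 0.015 ) t 27.2
look l1 [ 0.4575 -0.2003] r 0.0152
look l1 [ 0.4383 -0.2962] r 0.0166
look l1 [ 0.4583 -0.3774] r 0.0191
look l1 [ 0.1269 -0.3357] r 0.0486
look l1 [ 0.1269 -0.0641] r 0.0492
pick [ 0.458 -0.2  ] hit False open 0.0152 after 0.0149 F 0.0 t 34.2
```

View pics/p2.png

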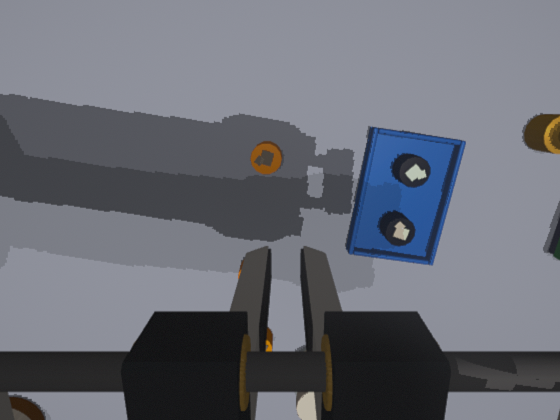

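The grasp closed on nothing. Both finished mounts are upright in the dish, but the first amber has been knocked aside and now sits at (266,157). I'll find it again from nadir.

```bash
python3 - <<'E'
from h import *
m=r.camera_model("wrist"); g=plane(m,(266,157),.025)[:2]; print(g)
r.grip(.055)
L=look(*g,"l2")
if L and L[0][0]<.012 and .0135<L[0][2]<.018:
    if pick(*L[0][1],0,SW): place(*S(-.042,-.069)[:2],.055,SW)
E
```

```text
[ 0.43311594 -0.17339109]
look l2 [ 0.4328 -0.175 ] r 0.0151
look l2 [ 0.4378 -0.2954] r 0.0177
look l2 [ 0.4565 -0.3771] r 0.0205
look l2 [ 0.1016 -0.3482] r 0.049
look l2 [0.1017 0.0034] r 0.0494
pick [ 0.433 -0.175] hit False open 0.0292 after 0.0292 F 30.0 t 41.6
 carried open 0.0295
 placed hit True z 0.0645 (want 0.065 ) t 45.9
```

```bash
python3 - <<'E'
from h import *
for i,(g,y) in enumerate((((.4385,-.298),-.023),((.4583,-.3816),.023))):
    L=look(*g,f"l{3+i}")
    if not(L and L[0][0]<.03 and .0135<L[0][2]<.018): print("stop");break
    if not pick(*L[0][1],0,SW): break
    place(*S(-.042,y)[:2],.055,SW)
r.move_ptp([.56,.16,.34],[np.pi,0,0]); r.dwell(.3)
m=r.camera_model("wrist"); im=r.snapshot("wrist"); cv2.imwrite("pics/p3.png",im)
np.save("p3.npy",np.array([m],dtype=object),allow_pickle=True)
cv2.imwrite("pics/p3c.png",cv2.resize(im[40:290,100:480],None,fx=2,fy=2,interpolation=2))
cv2.imwrite("pics/t3.png",r.snapshot("top"))
for b in blobs(im,"yellow",30,400)+blobs(im,"green",30,3000): print(b[:3],plane(m,b[:2],.107)[:2])
E
```

```text
look l3 [ 0.4381 -0.2981] r 0.0151
look l3 [ 0.4576 -0.3804] r 0.0166
look l3 [ 0.1074 -0.1621] r 0.0492
look l3 [ 0.1072 -0.4337] r 0.0487
look l3 [ 0.1569 -0.5931] r 0.0409
pick [ 0.438 -0.298] hit False open 0.0293 after 0.0295 F 30.0 t 53.2
 carried open 0.0294
 placed hit True z 0.0642 (want 0.065 ) t 58.0
look l4 [ 0.4578 -0.3825] r 0.0151
look l4 [ 0.1272 -0.2463] r 0.0491
look l4 [ 0.1268 -0.5173] r 0.0487
pick [ 0.458 -0.383] hit False open 0.0291 after 0.0293 F 30.0 t 65.7
 carried open 0.0295
 placed hit True z 0.0641 (want 0.065 ) t 70.9
(350.5, 79.0, 104) [0.66248494 0.09214437]
(172.5, 300.5, 1089) [0.4052037  0.29826035]
(384.5, 168.0, 256) [0.56926998 0.05003673]
```

View pics/p3c.png

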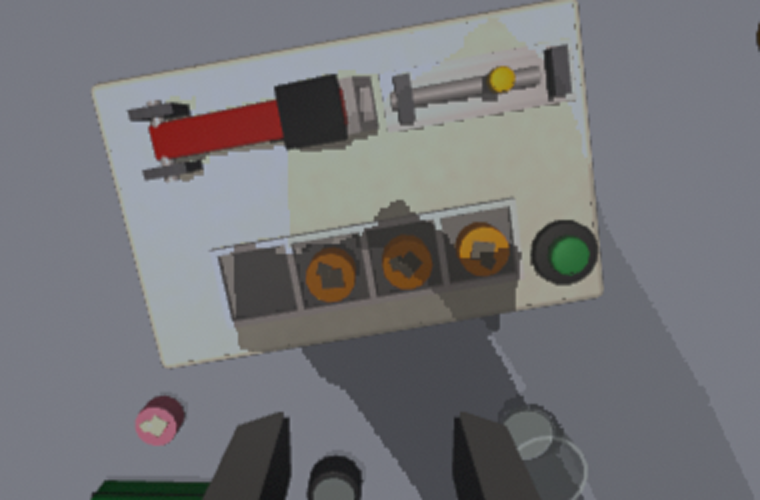

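Three ambers stand in three cells, with the left cell empty, the lever up and the knob at crop pixel (502,78). Next I'll check that the wrist picture and s2 agree on the pad and button, then press the lever.

```bash
python3 - <<'E'
from h import *
import json
M={k:{a:np.array(b) for a,b in v.items()} for k,v in json.load(open("mods.json")).items()}
m=np.load("p3.npy",allow_pickle=True)[0]; im={"p3":cv2.imread("pics/p3.png"),"s2":cv2.imread("pics/s2.png"),"s1":cv2.imread("pics/s1.png"),"f1":cv2.imread("pics/f1.png")}
M["p3"]=m
RNG["green"]=((50,90,25),(88,255,255))
b=[]
for k in im:
    for v in blobs(im[k],"green",120,600):
        X=plane(M[k],v[:2],.07)
        if np.hypot(X[0]-.566,X[1]-.045)<.03: b.append((M[k],v[:2])); print("btn",k,v[:3],X[:2])
print(tri(*b))
kb=[(M[k],v[:2]) for k in("s1","s2","p3") for v in blobs(im[k],"yellow",60,200)]; X,e=tri(*kb); print("knob",X,e)
def toS(X): d=np.array(X[:2])-S(0,0)[:2]; c,s=np.cos(SW),np.sin(SW); return np.array([c*d[0]+s*d[1],-s*d[0]+c*d[1]])
print("knob S",toS(X)); print("btn S",toS(tri(*b)[0]))
pads=[]
for k in("s1","s2","p3"):
    u,v=proj(M[k],S(.05,.011,.126)).astype(int); x0,y0=u-30,v-30
    g=cv2.cvtColor(im[k][y0:v+30,x0:u+30],cv2.COLOR_BGR2GRAY); n,l,st,ce=cv2.connectedComponentsWithStats((g<50).astype(np.uint8))
    j=1+np.argmax(st[1:,4]); pads.append((M[k],ce[j]+(x0,y0))); print("pad",k,st[j,4],ce[j]+(x0,y0))
X,e=tri(*pads); print("pad",X,e,toS(X),toS(plane(*pads[2],.126)))
E
```

```text
btn p3 (384.5, 167.5, 271) [0.56358901 0.04024929]
btn s2 (415.5, 184.0, 264) [0.56340677 0.03981766]
btn s1 (350.0, 184.0, 244) [0.56334835 0.04069339]
btn f1 (42.0, 115.5, 410) [0.56459117 0.04328435]
(array([0.56430023, 0.04117561, 0.07358017]), np.float64(0.0004258827791194255))
knob [0.66244215 0.09202203 0.10635221] 0.00026116680614617164
knob S [ 0.0497251 -0.0867689]
btn S [-0.05567121 -0.12006776]
pad s1 945 [216.46349206 116.31428571]
pad s2 975 [293.26769231 116.51179487]
pad p3 1006 [255.25049702  95.77833002]
pad [0.64552401 0.19047235 0.12160145] 0.00013119664312418735 [0.04990668 0.01312432] [0.04977178 0.01266955]
```

```bash
python3 - <<'E'
from h import *
r.grip(0.0,10)
x,y=S(.05,.008)[:2]
hover(x,y,SW,.18); 
h1=r.move_straight([x,y,.132],velocity=.08,guard=10)
h2=r.move_straight([x,y,.0905],velocity=.04,guard=28)
print(h1,h2,r.get_position()[2],np.round(r.get_ft_force(),1))
r.move_straight([x,y,.18],velocity=.08); r.dwell(.4)
r.move_ptp([.56,.16,.34],[np.pi,0,0]); r.dwell(.3)
m=r.camera_model("wrist"); im=r.snapshot("wrist"); cv2.imwrite("pics/p4c.png",cv2.resize(im[40:240,100:420],None,fx=2,fy=2,interpolation=2))
for b in blobs(im,"yellow",60,200): print(plane(m,b[:2],.107)[:2])
print(r.get_t())
E
```

```text
False True 0.09311675486852539 [-4.1 -4.7 12.8]
[0.66253108 0.09220426]
79.8667
```

View pics/p4c.png

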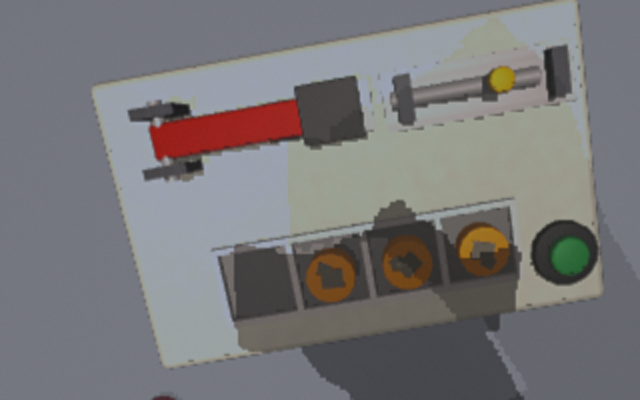

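The lever stays down with its pad at (332,110), lower and further out than before, and the fingers stopped at z=0.093. The bolt is untouched. Now I'll push the bolt.

```bash
python3 - <<'E'
from h import *
k=-.0868; z=.088
p=S(.05,k-.04); hover(p[0],p[1],SW,.16)
print(r.move_straight(list(S(.05,k-.04,z)),velocity=.08,guard=10))
h=r.move_straight(list(S(.05,k+.040-.015+.010,z)),velocity=.04,guard=15)
q=r.get_position(); d=q[:2]-S(0,0)[:2]; print("stop",h,"y'",-np.sin(SW)*d[0]+np.cos(SW)*d[1],"expect",k+.025,np.round(r.get_ft_force(),1))
r.move_straight(list(S(.05,k,z)),velocity=.08)
r.move_straight(list(S(.05,k,.16)),velocity=.1)
r.move_ptp([.56,.16,.34],[np.pi,0,0]); r.dwell(.3)
m=r.camera_model("wrist"); im=r.snapshot("wrist"); cv2.imwrite("pics/p5c.png",cv2.resize(im[40:240,100:420],None,fx=2,fy=2,interpolation=2))
for b in blobs(im,"yellow",40,200):
    X=plane(m,b[:2],.107)[:2]; d=X-S(0,0)[:2]; print("knob y'",-np.sin(SW)*d[0]+np.cos(SW)*d[1],b[:3])
print(r.get_t())
E
```

```text
False
stop True y' -0.06571678200825654 expect -0.0618 [ 1.5 -2.7  3.2]
knob y' -0.049889035060290146 (315.5, 86.0, 97)
86.9833
```

View pics/p5c.png

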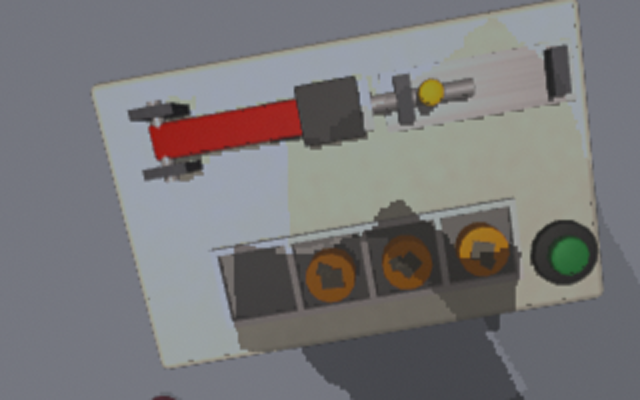

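The knob travelled 37 mm, to (431,92), and the rod has entered the keeper. I'll push once more with a higher guard to confirm the hard stop, then press the button.

```bash
python3 - <<'E'
from h import *
k=-.0868; z=.088
p=S(.05,k-.0,.16); hover(p[0],p[1],SW,.16)
r.move_straight(list(S(.05,k,z)),velocity=.08,guard=10)
h=r.move_straight(list(S(.05,k+.040,z)),velocity=.03,guard=30)
q=r.get_position(); d=q[:2]-S(0,0)[:2]; print("stop",h,"y'",-np.sin(SW)*d[0]+np.cos(SW)*d[1])
r.move_straight(list(S(.05,k,z)),velocity=.08)
r.move_straight(list(S(.05,k,.16)),velocity=.1)
r.move_ptp([.56,.16,.34],[np.pi,0,0]); r.dwell(.3)
m=r.camera_model("wrist"); im=r.snapshot("wrist")
for b in blobs(im,"yellow",40,200):
    X=plane(m,b[:2],.107)[:2]; d=X-S(0,0)[:2]; print("knob y'",-np.sin(SW)*d[0]+np.cos(SW)*d[1],b[:3])
x,y=.5643,.0412
hover(x,y,SW,.15)
c=r.move_straight([x,y,.05],velocity=.03,guard=2.5); z0=r.get_position()[2]
h=r.move_straight([x,y,z0-.012],velocity=.02,guard=25); z1=r.get_position()[2]; r.dwell(.2)
print("btn",c,z0,h,z1)
r.move_straight([x,y,.15],velocity=.08)
r.move_ptp([.5,.1,.36],[np.pi,0,0]); r.dwell(.4)
w=r.snapshot("wrist"); t=r.snapshot("top"); cv2.imwrite("pics/fin.png",np.hstack([w[60:320,60:500],cv2.resize(t[130:270,140:420],(520,260))[:,160:]]))
print(r.get_t())
E
```

```text
stop True y' -0.0657831374215669
knob y' -0.04988754585707381 (315.5, 86.0, 99)
btn True 0.07348009858326977 True 0.07099128760291418
100.8667
```

View pics/fin.png

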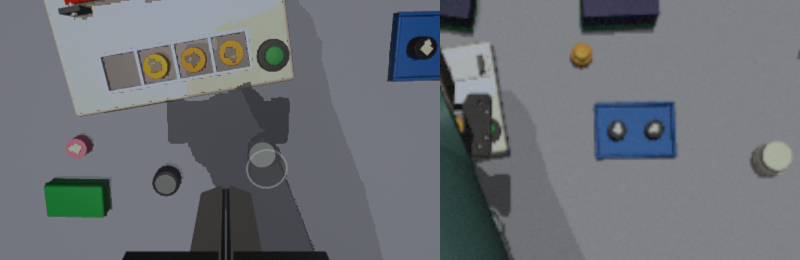

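The scene is in order, but the button moved only 2.5 mm between contact and stop. I'll take a force–depth profile to see whether it reached full travel.

```bash
python3 - <<'E'
from h import *
x,y=.5643,.0412
hover(x,y,SW,.12); r.move_straight([x,y,.081],velocity=.05)
f0=r.get_ft_force()[2]
for z in np.arange(.080,.064,-.001):
    h=r.move_straight([x,y,z],velocity=.02,guard=30); r.dwell(.1); f=r.get_ft_force()[2]-f0
    print(round(z,4),round(r.get_position()[2],4),round(f,1),h)
    if h or abs(f)>20: break
r.dwell(.2); r.move_straight([x,y,.12],velocity=.05)
E
```

```text
0.08 0.0801 0.1 False
0.079 0.079 -0.2 False
0.078 0.078 -0.0 False
0.077 0.0771 2.3 False
0.076 0.076 2.0 False
0.075 0.0751 2.4 False
0.074 0.0741 2.9 False
0.073 0.073 3.1 False
0.072 0.072 3.7 False
0.071 0.0712 8.2 False
0.07 0.071 23.7 False
```

The profile shows contact at 0.077 and a hard stop at 0.071, which is the full 6 mm. I'll retreat and hand in.

```bash
python3 - <<'E'
from h import *
r.move_ptp([.5,.0,.36],[np.pi,0,0]); r.dwell(.5); print(r.get_t(),np.round(r.get_ft_force(),1)); print(r.close_job())
E
```

```text
110.0667 [-0.2  1.4 -0.5]
the job is handed in; nothing more can be done
None
```

The job is handed in at 110 s: both finished mounts are in the dish, all three ambers are in tray cells, the lever is latched, the bolt is home against its stop and the start button was pressed its full 6 mm and released; the judge's verdict was not shown.

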